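Index the stencil wheel and pin it

TASK

Turn the stencil wheel until the triangular stencil shows centred in the window of the steel cover; it has no handle, but follows a fingertip rested on its exposed rubber rim and dragged round, and it is sprung, so press on it only lightly. Then take the steel lock pin out of its wooden rest and put it gently through the small round hole in the cover, fully home, so that it locks the wheel, let go of it, and leave the other things on the bench where they are.

Things in the scene. Friction and masses are not known exactly. Their poses are not given: they have to be found in the camera images.
- stand: Fixed stencil stand: plywood base 252 x 252 x 12 mm, over it a level wheel, over the wheel's +x part a level steel cover (x = 24 to 118 mm, 244 mm wide, 6 mm thick, its top 63 mm above the stand's underside) on posts at y = -116 and +116 mm. The wheel's near part (x = -105 to 20 mm) is exposed. Origin: underside of the base, on the wheel's vertical axis; z up.
- pin_hole (a point): Centre of the mouth of the 14 mm round hole in the cover, on the cover's top face, at (37, 0, 63) mm in the stand's frame; the cover is 6 mm thick. Axes as the stand's.
- window (a point): Centre of the rectangular window through the cover (38 mm along x, 44 mm along y), on its top face, at (69, 0, 63) mm in the stand's frame. Axes as the stand's.
- wheel (a joint): Turn of the wheel, rad, growing counter-clockwise seen from above; 0 or 6.283 (either will do) when the triangle is centred in the window. Dark flush stencil shapes lie every 60 degrees at radius 69 mm: counter-clockwise from the triangle circle, square, cross, bar, two dots. Turns both ways, -1.0 to 7.3, steady friction 0.3 N m, stays where left. No handle: driven by friction from above.
- rim (a point): Nominal point on the wheel's exposed rubber tread, fixed to the stand at (-94, 0, 27.5) mm; it does not turn or sink. The wheel is a flat aluminium disc, radius 105 mm, 6 mm thick, tread flush at radius 85 to 103 mm, dragged with about 3.5 N along the rim. At rest its upper face truly lies anywhere from 21 to 34 mm above the stand's underside, unmeasured: find it by touch.
- hub (a point): Point on the wheel's axis, fixed to the stand, 50 mm above its underside: roughly the top of the grey index hub (radius 47 mm, 22 mm above the disc), which has six radial slots 14 mm wide, one in line with each stencil. The pin enters the slot that stands under the cover's hole.
- spring (a joint): How far the wheel is pressed down on its spring, in m: 0 at rest, grows as it is pressed; about 8 N per mm. More than 1.5 mm (about 12 N) harms the wheel; a press of 6 to 9 N drives it well.
- pin_rest: Fixed wooden block 64 x 64 x 30 mm with a 15 mm hole through its middle in which the lock pin stands. Origin: centre of its underside.
- pin: Loose steel lock pin, 70 g, 64 mm long, upright. From the tip up: nose tapering from 5 to 11 mm diameter over 8 mm, shank 11 mm diameter up to 28 mm, flange 22 mm diameter from 28 to 32 mm, round grip 17 mm diameter from 32 to 64 mm. Origin: centre of the tip, z along the pin up to the grip. At the start its flange rests on the pin rest; fully home its flange rests on the cover, with the tip 28 mm below the cover's top.
- tape: Loose cardboard tape ring, 90 mm across, 24 mm high; leave alone. Origin: centre of its underside.
- sanding_block: Loose cork sanding block 70 x 100 x 30 mm; leave alone. Origin: centre of its underside.
- mug: Loose white mug, 80 mm across, 90 mm high; leave alone. Origin: centre of its underside.
- paint_jar: Loose jar, 68 mm across, 85 mm high; leave alone. Origin: centre of its underside.
- medium_bottle: Loose amber bottle, 60 mm across, 150 mm high; leave alone. Origin: centre of its underside.
- palette_knife: Loose flat spatula lying on the table, leave alone. Origin: underside, along its x.
- brush: Loose brush lying on the table, leave alone. Origin: underside, along its x.

How it is judged (in metres and radians):
On the way, in this order (a step that is already met when the one before it is completed fails the run):
1. the triangle shows centred in the window (wheel within 0.08 rad) before the pin is put in ((value of joint wheel between -0.08 and 0.08 rad or value of joint wheel between 6.2032 and 6.3632 rad) and not (horizontal distance between pin and pin_hole below 0.004 m and z of pin in the frame of pin_hole below -0.0255 m and angle between pin's own z axis and vertical below 0.12 rad)), for 0.2 s.
2. the pin stands fully home in the cover's hole (horizontal distance between pin and pin_hole below 0.004 m and z of pin in the frame of pin_hole below -0.0255 m and angle between pin's own z axis and vertical below 0.12 rad), for 0.2 s.
At the end, for the whole second after the job is handed in: The wheel stands within 0.08 rad of the triangle centred in the window (joint near 0 or 6.283); the lock pin is upright (within 0.12 rad) in the cover's hole, tip within 4 mm of the hole's axis and at least 25.5 mm below the cover's top; wheel and pin are at rest and released (all of step 2 and (value of joint wheel between -0.08 and 0.08 rad or value of joint wheel between 6.2032 and 6.3632 rad) and linear speed of pin below 0.02 m/s and velocity of joint wheel between -0.05 and 0.05 rad/s); the robot touches nothing.
It fails at once if the wheel is pressed down on its spring by more than 1.5 mm (about 12 N) (value of joint spring above 0.0015 m).
It fails at once if a bystander is moved more than 40 mm (distance of any of tape, sanding_block, mug, paint_jar, medium_bottle, palette_knife, brush from where it was at the start of the episode above 0.04 m).
It also fails if it takes over 67 s, if anything falls off the work surface, if the arm or the gripper's body presses on something with over 40 N, if the wrist force passes 120 N, or if a joint passes its speed limit or range.

ROBOT

A 6-joint arm with a two-finger parallel gripper is mounted at the origin on the work surface. World frame = base frame: x ahead of the robot, y to its left, z up, the work surface at z = 0. Lengths are in mm, angles in rad, forces in N, time in s.
With the tool pointing down it reaches from about 350 to 975 mm from the base axis. Payload 7.1 kg.
Tool frame: the origin (TCP) lies on the centre line of the jaws, within the pads' length; the fingertips stand 22 mm ahead of it and the grasp point (between the pads) lies 3 mm ahead of it; z points along the fingers, y is the line along which they close (so a half turn about z gives the same grasp; the last joint's range is limited). The gripper opens to 88 mm and grips with 3 to 60 N. Pads are 20 mm wide; open, the fingers measure 115 mm over their backs; the gripper's body (75 mm by 178 mm) begins 61 mm behind the grasp point.
Start: joints at [1.182, 0.423, 1.63, -0, 1.089, -0.019], TCP at [225.861, 582.745, 244.675] pointing down, gripper open.
Joint ranges: [-3, 3], [-0.9, 2.11], [0.09, 2.58], [-1.31, 4.45], [0.11, 2.69], [-2.54, 2.54]. Speed limits (rad/s): [2.39, 2.39, 3.01, 3.14, 3.14, 3.14].

INTERFACE

Orientations are given as a 3x3 rotation matrix whose columns are the frame's x, y, z axes.
In Python, from bench import manip, vision, masks_of gives the robot as it stands.
- The arm moves only by the tool servo_tool, never from a script. Its argument "series" is text: rows parted by semicolons, each of 7 numbers parted by spaces: the shift along the tool's x, y, z scaled (see below), then the turn, a rotation vector about the tool's x, y, z scaled (see below), then the closure, from 0 (fully open) to 1 (shut). In form: tx ty tz wx wy wz claw; .... A call has 1 to 12 rows; each row is the pose to reach, as a shift and turn from the pose commanded when the call began, along the tool's axes at that moment, turning the shorter way round; what a row does not reach only later rows make up. The controller multiplies each number of a shift by 250 mm and each number of a turn by pi rad. A row lasts 1/8 s, in which the tool goes at most 62.5 mm and 10.7 degrees, less where a joint would pass 70% of its speed; a pose out of reach is approached as far as the arm can. A call with a number of a shift or a turn outside -1 to 1 is refused whole. A call with a gripper value outside its range is refused whole. The fingers move at their own pace and stop on an object; the grip force is fixed at half the most. Time passes only in rows, so rows that repeat a pose let the fingers close. It gives the time, the measured TCP pose, the force, the opening and the grip force at its end, in the units of the state.
- manip.observe(): the state, without advancing time (a new reading comes with each control period).
- vision.grab_frame(name): name is "side" or "top" or "wrist"; returns a dict with "frame" (480x640x3 uint8, blue, green, red), "range_z" (480x640 float32, mm along the optical axis (not along the pixel's ray), 0 where there is no reading), "vfov" (degrees; the focal length in pixels is half the picture's height over the tangent of half this angle, whatever the lens; pixels are square), "cx", "cy" (the principal point, pixels), "pose" (4x4, takes a point from camera to world coordinates). Camera axes: x right, y down, z forward; pixel columns grow to the right and rows downward; lengths in mm; the calibration is good to about 2 mm. A picture is of the moment at which its call begins.
- manip.finish_job(): hands the job in; it is judged then, once.
Trained networks look in the newest picture that a camera, given by its name, has taken for a name from the list of things; names that differ only in an ending like _2 or _b are one class to them, and where a whole thing is asked for, a point or a joint stands for the part that bears it (a point fixed in the world has none). Each returns a list of dicts, best first, with "score" (0 to 1); they miss things now and then, are a little off and sometimes report something else, mostly with a low value. They report only what shows in the picture. A call takes as long as a camera call.
- masks_of(query, camera): "pixels" (480x640 bool, what is visible of it) and "position" ([column, row] in pixels, amid what is visible of it).
The state is a dict: "t": time; "joint_pos": joint angles; "joint_vel": joint speeds; "joint_efforts": joint torques, N m; "position": TCP position; "eef_rot": TCP orientation; "force": force on the tool from outside, world axes, zero at the start; "torque": the same for the moment, N m; "opening": finger opening in mm; "finger_force": force on a finger pad.
Only numpy, scipy, OpenCV 4.12 (cv2) and the standard library are available. Lean on these libraries where they do the work, as an engineer would, in place of code of your own. Each camera call takes 0.05 s, during which the arm holds its last target. There are 200 camera calls.

## Working session

There is one attempt and no reset: what is moved stays moved. The work goes in short steps, Python scripts to look and compute and a tool call to move; the robot and the scene stay as the last step left them, time stands still between calls to the robot, and variables do not carry over. Pictures are saved under pics/ and viewed, at most 10 in all, crops included, and the job is handed in when it is done.

Besides the shell and the picture viewer there is one more tool, called after ">>>" by a JSON object that holds its "op" and its "data". servo_tool: Moves the arm, as the interface text tells. Shifts and turns lie within -1 to 1; 1 stands for 250 mm of shift or pi rad of turn. Its arguments: {"type":"object","properties":{"series":{"type":"string"}},"required":["series"]}

```bash
ls; mkdir -p pics; cat > h.py <<'E'
import numpy as np, cv2
from bench import manip, vision, masks_of
def px2w(f,u,v,z=None):
    fl=240/np.tan(np.radians(f["vfov"])/2); P=np.array(f["pose"])
    d=P[:3,:3]@np.array([(u-f["cx"])/fl,(v-f["cy"])/fl,1.0])
    if z is not None: return P[:3,3]+d*((z-P[2,3])/d[2])
    return P[:3,3]+d*f["range_z"][int(round(v)),int(round(u))]
def cloud(f):
    fl=240/np.tan(np.radians(f["vfov"])/2); P=np.array(f["pose"])
    v,u=np.mgrid[:480,:640]; z=f["range_z"]
    c=np.stack([(u-f["cx"])/fl*z,(v-f["cy"])/fl*z,z],-1)
    return c@P[:3,:3].T+P[:3,3]
E
python3 - <<'E'
from h import *
np.set_printoptions(precision=1,suppress=True)
s=manip.observe();print(s["t"],s["position"],s["eef_rot"],s["force"])
ims=[]
for n in ["top","side"]:
    f=vision.grab_frame(n); cv2.imwrite(f"pics/{n}0.png",f["frame"]); C=cloud(f)
    print(n,f["vfov"],np.array(f["pose"]).tolist())
    for q in ["stand","wheel","pin_rest","pin","tape","sanding_block","mug","paint_jar","medium_bottle","palette_knife","brush"]:
        for m in masks_of(q,n)[:2]:
            p=m["pixels"]&(f["range_z"]>0); X=C[p]
            print(q,round(m["score"],2),np.round(m["position"]),p.sum(),np.percentile(X,[2,50,98],axis=0).round(0).tolist() if len(X) else "")
E
```

```text
pics
0.0 [225.7 582.3 243.9] [[-0.9  0.4 -0. ]
 [ 0.4  0.9 -0. ]
 [ 0.  -0.  -1. ]] [-0.4  0.   0.2]
top 55.08170528087611 [[-0.02109126370686491, -0.9739387872484037, 0.22582824732162335, 266.81372343356946], [-0.9997609008775972, 0.019242086498356258, -0.010386682993397189, -13.385616709465731], [0.005770586769387982, -0.2259933202559283, -0.9741117592597055, 1206.4430634818511], [0.0, 0.0, 0.0, 1.0]]
stand 0.79 [330. 225.] 5615 [[404.0, -209.0, 4.0], [571.0, -55.0, 58.0], [682.0, 72.0, 66.0]]
wheel 0.56 [339. 247.] 3531 [[451.0, -163.0, 27.0], [522.0, -76.0, 33.0], [626.0, 19.0, 57.0]]
pin_rest 0.86 [225. 264.] 615 [[460.0, 185.0, 0.0], [492.0, 219.0, 28.0], [530.0, 260.0, 34.0]]
pin_rest 0.74 [142. 201.] 765 [[619.0, 398.0, 9.0], [644.0, 420.0, 80.0], [677.0, 455.0, 88.0]]
pin 0.38 [134. 299.] 1466 [[257.0, 332.0, -4.0], [402.0, 460.0, 3.0], [470.0, 522.0, 21.0]]
tape 0.64 [228. 319.] 361 [[308.0, 133.0, 0.0], [342.0, 190.0, 22.0], [391.0, 217.0, 27.0]]
tape 0.5 [227. 264.] 640 [[460.0, 183.0, -2.0], [494.0, 219.0, 28.0], [533.0, 259.0, 34.0]]
sanding_block 0.62 [415. 326.] 1180 
[... 1424 characters left out ...]
-223.0, 31.0]]
sanding_block 0.34 [246. 174.] 667 [[618.0, 393.0, 3.0], [640.0, 409.0, 52.0], [676.0, 451.0, 85.0]]
mug 0.57 [296. 185.] 993 [[676.0, 226.0, 2.0], [703.0, 248.0, 59.0], [754.0, 306.0, 89.0]]
paint_jar 0.58 [248. 175.] 674 [[618.0, 393.0, 4.0], [640.0, 410.0, 52.0], [677.0, 451.0, 85.0]]
medium_bottle 0.8 [431. 361.] 2062 [[411.0, -475.0, 0.0], [425.0, -456.0, 80.0], [473.0, -420.0, 149.0]]
palette_knife 0.77 [163. 211.] 598 [[254.0, 326.0, -2.0], [395.0, 451.0, 4.0], [464.0, 519.0, 20.0]]
brush 0.76 [484. 332.] 957 [[552.0, -494.0, -0.0], [634.0, -443.0, 16.0], [703.0, -397.0, 20.0]]
brush 0.43 [344. 253.] 5245 [[403.0, -216.0, 2.0], [558.0, -99.0, 13.0], [688.0, 62.0, 64.0]]
```

```bash
python3 - <<'E'
from h import *
a=cv2.imread("pics/top0.png")[140:340,190:440]
cv2.imwrite("pics/a.png",cv2.resize(a,None,fx=3,fy=3,interpolation=cv2.INTER_CUBIC))
b=cv2.imread("pics/side0.png")[160:340,190:440]
cv2.imwrite("pics/b.png",cv2.resize(b,None,fx=3,fy=3,interpolation=cv2.INTER_CUBIC))
# stand fit: cover-level points
f=vision.grab_frame("top");C=cloud(f)
m=masks_of("stand","top")[0]["pixels"]&(f["range_z"]>0)
X=C[m]; 
for lo,hi in((57,70),(6,18)):
    Y=X[(X[:,2]>lo)&(X[:,2]<hi)]; print(len(Y),np.median(Y[:,2]),cv2.minAreaRect(Y[:,:2].astype(np.float32)))
E
```

```text
2892 61.68247409718799 ((613.0296630859375, -40.54295349121094), (95.16824340820312, 243.27310180664062), 22.693920135498047)
2185 10.869862566425581 ((545.8497314453125, -68.61390686035156), (248.84033203125, 251.09658813476562), 22.73605728149414)
```

View pics/a.png

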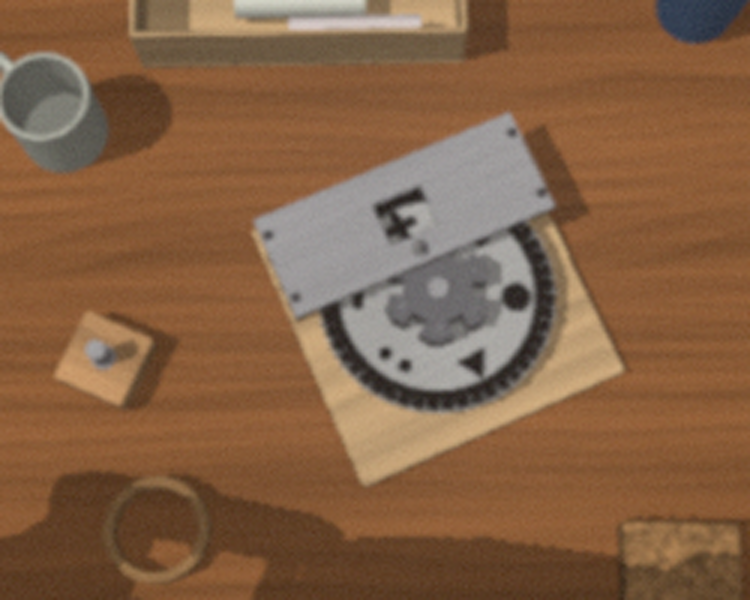

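View pics/b.png

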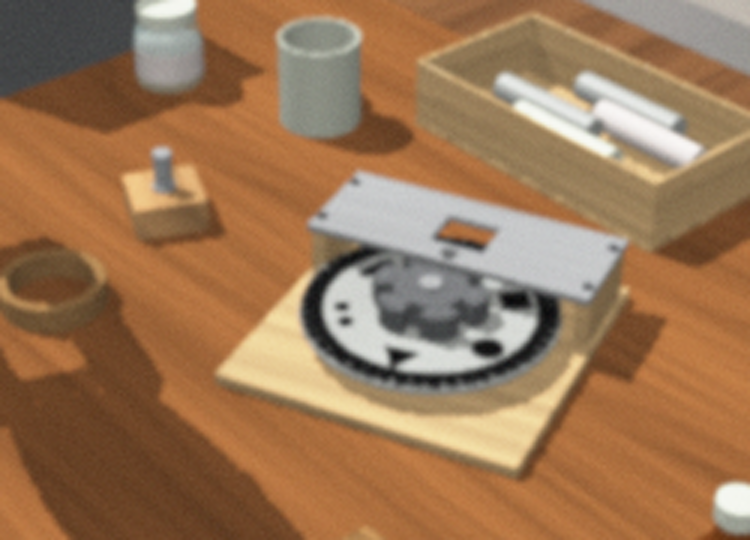

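The top picture shows the stand yawed about 22.7°. The cross is roughly in the window, at crop pixel (403,222), and the triangle is at the near side, at (474,362). The circle is at (515,297), the two dots at (395,359), and the pin in its rest at (97,350). The side view agrees.

```bash
cat >> h.py <<'E'
O=np.array([546.5,-68.3]); YAW=np.radians(22.7)
def S(x,y):  # stand -> world xy
    c,s=np.cos(YAW),np.sin(YAW); return O+np.array([c*x-s*y,s*x+c*y])
def wheel_pts(pts,f,z=28):
    for k,(u,v) in pts.items():
        p=px2w(f,u,v,z)[:2]-O; a=np.degrees(np.arctan2(p[1],p[0])-YAW)
        print(k,np.hypot(*p).round(1),"ang",a.round(1))
def totool(p): # world target TCP -> scaled tool shift from measured pose
    s=manip.observe(); R=np.array(s["eef_rot"]); return (R.T@(np.array(p)-s["position"])/250)
E
python3 - <<'E'
from h import *
np.set_printoptions(precision=4,suppress=True)
f=vision.grab_frame("top")
wheel_pts({k:(190+u/3,140+v/3) for k,(u,v) in dict(tri=(474,362),circ=(515,297),dots=(395,359),cross=(402,222),hub=(437,287)).items()},f)
wheel_pts(dict(hub=(190+437/3,140+287/3)),f,50)
s=manip.observe(); R=np.array(s["eef_rot"]); print(R, "yaw x",np.degrees(np.arctan2(R[1,0],R[0,0])), "stand pts",S(-94,0),S(37,0))
for q in (100,180,260): 
    a=np.radians(q);p=S(94*np.cos(a),94*np.sin(a)); print(q,p,totool([*p,120]))
E
```

```text
tri 68.1 ang -174.2
circ 70.6 ang -114.8
dots 66.4 ang 124.5
cross 73.1 ang -1.0
hub 8.2 ang -39.4
hub 2.8 ang -50.1
[[-0.9324  0.3614 -0.    ]
 [ 0.3614  0.9324 -0.    ]
 [-0.     -0.     -1.    ]] yaw x 158.81319368131227 stand pts [ 459.7814 -104.5752] [580.6339 -54.0215]
100 [495.7174  10.802 ] [-1.8333 -1.743   0.4988]
180 [ 459.7814 -104.5752] [-1.8661 -2.2252  0.4988]
260 [ 567.1655 -160.0002] [-2.3467 -2.2767  0.4988]
```

>>> {"op": "servo_tool", "data": {"series": "-0.88 -0.961 0 0 0 0.517 1;-0.88 -0.961 0 0 0 0.517 1;-0.88 -0.961 0 0 0 0.517 1;-0.88 -0.961 0 0 0 0.517 1;-0.88 -0.961 0 0 0 0.517 1;-0.88 -0.961 0 0 0 0.517 1;-0.88 -0.961 0 0 0 0.517 1;-0.88 -0.961 0 0 0 0.517 1;-0.88 -0.961 0 0 0 0.517 1;-0.88 -0.961 0 0 0 0.517 1"}}

```text
t: 2.6
position: [344.2, 279.2, 244.8]
eef_rot: [[0.41, 0.912, 0.0], [0.912, -0.41, 0.0], [0.0, 0.0, -1.0]]
force: [-0.1, 0.7, 0.2]
opening: 0.3
finger_force: 0.0
```

```bash
cat >> h.py <<'E'
def rim(phi,z): a=np.radians(phi); return [*S(94*np.cos(a),94*np.sin(a)),z]
def st():
    s=manip.observe();R=np.array(s["eef_rot"]);print("t",round(s["t"],2),"p",np.round(s["position"],2),"yaw",np.degrees(np.arctan2(R[1,0],R[0,0])).round(2),"F",np.round(s["force"],2),"op",s["opening"],"j",np.round(s["joint_pos"],2))
    return s
E
python3 - <<'E'
from h import *
st(); print(totool(rim(130,140)), rim(130,140))
E
```

```text
t 2.6 p [344.21 279.22 244.79] yaw 65.82 F [-0.09  0.67  0.16] op 0.336000464392135 j [ 0.65  0.15  2.02 -0.    0.97  1.08]
[-0.91623124  0.9321169   0.41905594] [np.float64(462.9699801304348), np.float64(-25.186941878474386), 140]
```

>>> {"op": "servo_tool", "data": {"series": "-0.916 0.932 0.3 0 0 0.517 1;-0.916 0.932 0.3 0 0 0.517 1;-0.916 0.932 0.3 0 0 0.517 1;-0.916 0.932 0.3 0 0 0.517 1;-0.916 0.932 0.3 0 0 0.517 1;-0.916 0.932 0.3 0 0 0.517 1;-0.916 0.932 0.3 0 0 0.517 1;-0.916 0.932 0.539 0 0 0.517 1;-0.916 0.932 0.539 0 0 0.517 1;-0.916 0.932 0.539 0 0 0.517 1;-0.916 0.932 0.539 0 0 0.517 1"}}

```text
t: 3.98
position: [463.2, -25.3, 110.6]
eef_rot: [[0.89, -0.455, 0.002], [-0.455, -0.89, -0.0], [0.001, -0.001, -1.0]]
force: [-0.4, -0.5, 0.1]
opening: 0.2
finger_force: 0.0
```

```bash
python3 - <<'E'
from h import *
st(); print(totool(rim(130,62)))
f=vision.grab_frame("wrist"); cv2.imwrite("pics/w1.png",f["frame"])
print(np.array(f["pose"]).round(2).tolist(),f["vfov"],f["cx"],f["cy"])
E
```

```text
t 3.98 p [463.22 -25.27 110.56] yaw -27.09 F [-0.39 -0.47  0.13] op 0.17462819752620268 j [-0.08  0.41  2.07  0.    0.66  1.96]
[-0.00133501  0.00030328  0.19424562]
[[-0.45, -0.86, -0.22, 523.69], [-0.89, 0.44, 0.11, -55.21], [-0.0, 0.25, -0.97, 250.54], [0.0, 0.0, 0.0, 1.0]] 70.72751816782316 325.2886119580147 234.1077368060456
```

View pics/w1.png

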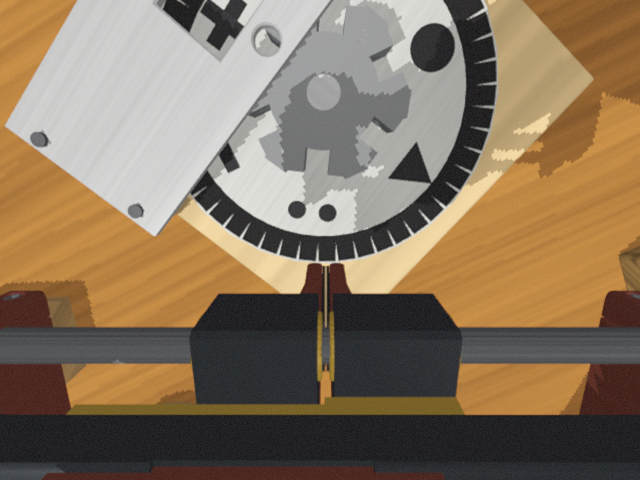

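```bash
python3 - <<'E'
from h import *
np.set_printoptions(precision=1,suppress=True)
f=vision.grab_frame("wrist")
h=px2w(f,267,40,63)[:2]
for z in(46,50,54):print("hub",px2w(f,323,92,z)[:2])
b=px2w(f,323,92,50)[:2]
d=h-b;print("hole",h,np.hypot(*d),np.degrees(np.arctan2(d[1],d[0])),"exp",S(37,0),O)
C=cloud(f); 
for u,v in((323,92),(380,200),(150,150),(412,167),(355,254),(250,240)):print(u,v,C[v,u], np.median(C[v-4:v+5,u-4:u+5,2]))
for z in (22,28,33): print(z);wheel_pts(dict(tri=(412,167),circ=(432,47),dots=(312,211),rim=(327,254)),f,z)
E
```

```text
hub [551.5 -67.7]
hub [550.9 -67.4]
hub [550.4 -67.2]
hole [583.5 -52.8] 35.672545041669515 24.216677095169477 exp [580.6 -54. ] [546.5 -68.3]
323 92 [549.8 -67.   58. ] 57.99079383901423
380 200 [478.4 -71.6  32.8] 32.77620418920685
150 150 [565.9  29.9  62.5] 63.035810094368856
412 167 [488.3 -98.4  32.9] 33.497143438261816
355 254 [453.1 -41.2  33.8] 33.16167186482275
250 240 [493.8  16.4  34.7] 33.29104293630817
22
tri 68.1 ang -174.4
circ 71.9 ang -112.2
dots 69.2 ang 121.3
rim 99.3 ang 130.0
28
tri 66.7 ang -174.9
circ 69.7 ang -112.7
dots 68.1 ang 121.4
rim 97.4 ang 130.0
33
tri 65.5 ang -175.4
circ 67.8 ang -113.1
dots 67.1 ang 121.4
rim 95.8 ang 130.0
```

The wrist picture shows the hole at (267,40), the hub at (323,92), the triangle at (412,167) and the fingertips over the rim. The disc top reads about 33 mm. I need a turn of about 175° counter-clockwise, so I'll feel for the rim now.

>>> {"op": "servo_tool", "data": {"series": "0.005 -0.005 0.1 0 0 0 1;0.005 -0.005 0.18 0 0 0 1;0.005 -0.005 0.2 0 0 0 1;0.005 -0.005 0.21 0 0 0 1;0.005 -0.005 0.21 0 0 0 1;0.005 -0.005 0.21 0 0 0 1"}}

```text
t: 4.82
position: [464.6, -24.8, 58.0]
eef_rot: [[0.889, -0.459, 0.001], [-0.459, -0.889, -0.0], [0.001, -0.0, -1.0]]
force: [0.2, -0.6, 0.3]
opening: 0.6
finger_force: 0.0
```

>>> {"op": "servo_tool", "data": {"series": "0 0 0.001 0 0 0 1;0 0 0.002 0 0 0 1;0 0 0.003 0 0 0 1;0 0 0.004 0 0 0 1;0 0 0.004 0 0 0 1;0 0 0.004 0 0 0 1"}}

```text
t: 5.58
position: [464.2, -24.7, 56.4]
eef_rot: [[0.889, -0.459, -0.0], [-0.459, -0.889, 0.0], [-0.0, 0.0, -1.0]]
force: [-0.8, 0.1, 0.1]
opening: 0.4
finger_force: 0.0
```

>>> {"op": "servo_tool", "data": {"series": "0 0 0.001 0 0 0 1;0 0 0.002 0 0 0 1;0 0 0.003 0 0 0 1;0 0 0.003 0 0 0 1;0 0 0.003 0 0 0 1"}}

```text
t: 6.2
position: [464.2, -24.7, 55.7]
eef_rot: [[0.889, -0.459, -0.0], [-0.459, -0.889, -0.0], [-0.0, 0.0, -1.0]]
force: [-0.2, 0.2, 0.2]
opening: -0.0
finger_force: 0.0
```

>>> {"op": "servo_tool", "data": {"series": "0 0 0.001 0 0 0 1;0 0 0.002 0 0 0 1;0 0 0.003 0 0 0 1;0 0 0.003 0 0 0 1;0 0 0.003 0 0 0 1"}}

```text
t: 6.82
position: [464.2, -24.7, 54.9]
eef_rot: [[0.889, -0.459, -0.0], [-0.459, -0.889, -0.0], [-0.0, 0.0, -1.0]]
force: [0.3, 0.3, 0.7]
opening: 0.5
finger_force: 0.6
```

>>> {"op": "servo_tool", "data": {"series": "0 0 0.001 0 0 0 1;0 0 0.002 0 0 0 1;0 0 0.002 0 0 0 1;0 0 0.002 0 0 0 1"}}

```text
t: 7.32
position: [464.2, -24.7, 54.5]
eef_rot: [[0.889, -0.459, -0.0], [-0.459, -0.889, 0.0], [-0.0, 0.0, -1.0]]
force: [-1.0, 0.7, 2.2]
opening: 0.5
finger_force: 1.1
```

>>> {"op": "servo_tool", "data": {"series": "0 0 0.001 0 0 0 1;0 0 0.002 0 0 0 1;0 0 0.002 0 0 0 1;0 0 0.002 0 0 0 1"}}

```text
t: 7.82
position: [464.1, -24.7, 53.9]
eef_rot: [[0.889, -0.459, -0.0], [-0.459, -0.889, 0.0], [-0.0, 0.0, -1.0]]
force: [-0.7, 1.6, 3.7]
opening: 0.3
finger_force: 1.7
```

```bash
python3 - <<'E'
from h import *
for i in range(4):
    st(); f=vision.grab_frame("wrist")
C=cloud(f); cv2.imwrite("pics/w2.png",f["frame"])
E
```

```text
t 7.83 p [464.12 -24.69  53.93] yaw -27.31 F [-0.68  1.56  3.67] op 0.3353987852806567 j [-0.08  0.53  2.08  0.    0.53  1.97]
t 7.88 p [464.13 -24.7   53.92] yaw -27.31 F [-1.47  1.3   2.51] op 0.43331669740790746 j [-0.08  0.53  2.08  0.    0.53  1.97]
t 7.92 p [464.11 -24.71  53.93] yaw -27.31 F [-1.49  1.15  3.14] op 0.5164536217107007 j [-0.08  0.53  2.08  0.    0.53  1.97]
t 7.97 p [464.14 -24.7   53.92] yaw -27.31 F [-2.84  0.86  3.5 ] op 0.788384550542924 j [-0.08  0.53  2.08  0.    0.53  1.97]
```

>>> {"op": "servo_tool", "data": {"series": "0 0 0.001 0 0 0 1;0 0 0.001 0 0 0 1;0 0 0.001 0 0 0 1"}}

```text
t: 8.4
position: [464.1, -24.7, 53.6]
eef_rot: [[0.889, -0.459, -0.0], [-0.459, -0.889, 0.0], [-0.0, 0.0, -1.0]]
force: [-2.1, 1.4, 3.8]
opening: 0.5
finger_force: 2.1
```

>>> {"op": "servo_tool", "data": {"series": "0 0 0.001 0 0 0 1;0 0 0.002 0 0 0 1;0 0 0.002 0 0 0 1;0 0 0.002 0 0 0 1"}}

```text
t: 8.9
position: [464.1, -24.7, 53.2]
eef_rot: [[0.889, -0.459, -0.0], [-0.459, -0.889, 0.0], [-0.0, 0.0, -1.0]]
force: [-3.5, 1.1, 4.7]
opening: 0.6
finger_force: 2.7
```

```bash
python3 - <<'E'
from h import *
for i in range(3):
    st(); f=vision.grab_frame("wrist")
E
```

```text
t 8.9 p [464.08 -24.7   53.17] yaw -27.31 F [-3.55  1.15  4.71] op 0.644534279010993 j [-0.08  0.53  2.08  0.    0.53  1.97]
t 8.95 p [464.12 -24.7   53.19] yaw -27.31 F [-2.46  1.28  5.94] op 0.020329136508111918 j [-0.08  0.53  2.08  0.    0.53  1.97]
t 9.0 p [464.09 -24.7   53.18] yaw -27.31 F [-2.82  1.27  5.67] op 0.5594000959051643 j [-0.08  0.53  2.08  0.    0.53  1.97]
```

>>> {"op": "servo_tool", "data": {"series": "0 0 0.001 0 0 0 1;0 0 0.002 0 0 0 1;0.0021 0.0393 0.002 0 0 -0.0333 1;0.0082 0.0782 0.002 0 0 -0.0667 1;0.0184 0.1162 0.002 0 0 -0.1 1;0.0325 0.1529 0.002 0 0 -0.1333 1;0.0504 0.188 0.002 0 0 -0.1667 1;0.0718 0.221 0.002 0 0 -0.2 1;0.0718 0.221 0.002 0 0 -0.2 1"}}

```text
t: 10.18
position: [455.9, -82.7, 53.0]
eef_rot: [[0.988, 0.152, 0.002], [0.152, -0.988, -0.0], [0.002, 0.001, -1.0]]
force: [-0.7, 0.7, 4.9]
opening: 0.5
finger_force: 2.7
```

```bash
python3 - <<'E'
from h import *
for i in range(3):
    st(); f=vision.grab_frame("wrist")
cv2.imwrite("pics/w3.png",f["frame"])
print(rim(166,53))
E
```

```text
t 10.18 p [455.86 -82.71  52.97] yaw 8.72 F [-0.74  0.68  4.94] op 0.5161222516309436 j [-0.21  0.53  2.08  0.    0.53  1.21]
t 10.22 p [455.84 -82.59  52.97] yaw 8.68 F [-0.52  0.39  5.13] op 0.21444638588262044 j [-0.2   0.53  2.08 -0.    0.53  1.21]
t 10.28 p [455.83 -82.53  52.96] yaw 8.68 F [-0.71 -0.58  5.18] op 0.5983632067713127 j [-0.2   0.53  2.08 -0.    0.53  1.21]
[np.float64(453.5815746399837), np.float64(-82.5185171032386), 53]
```

View pics/w3.png

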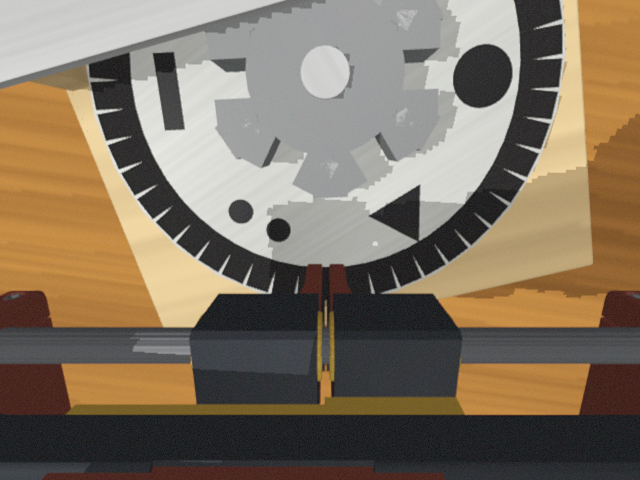

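```bash
sed -i 's/^O=np.*/O=np.array([548.8,-67.5]); YAW=np.radians(22.9)/' h.py; python3 - <<'E'
from h import *
f=vision.grab_frame("wrist")
print(px2w(f,325,72,55)[:2],O)
wheel_pts(dict(tri=(401,213),circ=(483,76),dots=(260,220),bar=(168,90)),f,33)
E
```

```text
[550.19085077 -66.97471439] [548.8 -67.5]
tri 67.1 ang -161.5
circ 68.8 ang -100.6
dots 67.8 ang 137.9
bar 69.5 ang 77.0
```

>>> {"op": "servo_tool", "data": {"series": "0 0 0.001 0 0 0 1;0 0 0.002 0 0 0 1;0 0 0.0035 0 0 0 1;0 0 0.0035 0 0 0 1"}}

```text
t: 10.88
position: [455.8, -82.5, 52.2]
eef_rot: [[0.988, 0.151, 0.002], [0.151, -0.988, -0.001], [0.002, 0.001, -1.0]]
force: [-1.6, -0.3, 7.4]
opening: 0.0
finger_force: 3.7
```

```bash
python3 - <<'E'
from h import *
for i in range(3):
    st(); f=vision.grab_frame("wrist")
E
```

```text
t 10.88 p [455.79 -82.46  52.19] yaw 8.7 F [-1.61 -0.35  7.37] op 0.04866461049956753 j [-0.2   0.53  2.08 -0.    0.53  1.21]
t 10.93 p [455.78 -82.45  52.19] yaw 8.7 F [-1.2  -0.53  5.92] op 0.5422580961754279 j [-0.2   0.53  2.08 -0.    0.53  1.21]
t 10.97 p [455.76 -82.48  52.19] yaw 8.7 F [-0.52 -0.53  7.49] op 0.29431853320925333 j [-0.2   0.53  2.08 -0.    0.53  1.21]
```

>>> {"op": "servo_tool", "data": {"series": "0 0 0.0015 0 0 0 1;0.0021 0.0393 0.0015 0 0 -0.0333 1;0.0082 0.0782 0.0015 0 0 -0.0667 1;0.0184 0.1162 0.0015 0 0 -0.1 1;0.0325 0.1529 0.0015 0 0 -0.1333 1;0.0504 0.188 0.0015 0 0 -0.1667 1;0.0718 0.221 0.0015 0 0 -0.2 1;0.0966 0.2516 0.0015 0 0 -0.2333 1;0.1244 0.2794 0.0015 0 0 -0.2667 1;0.155 0.3042 0.0015 0 0 -0.3 1;0.188 0.3256 0.0015 0 0 -0.3333 1"}}

```text
t: 12.4
position: [513.7, -155.8, 51.7]
eef_rot: [[0.36, 0.933, -0.0], [0.933, -0.36, -0.0], [-0.0, -0.0, -1.0]]
force: [-3.9, 1.2, 7.8]
opening: 0.6
finger_force: 4.1
```

```bash
cat >> h.py <<'E'
def blobs(f,z=33):
    """dark stencil blobs on the wheel -> polar positions in the stand's frame"""
    g=cv2.cvtColor(f["frame"],cv2.COLOR_BGR2GRAY); b=(g<70).astype(np.uint8)
    n,l,s,c=cv2.connectedComponentsWithStats(b)
    for i in range(1,n):
        if 150<s[i,4]<8000:
            p=px2w(f,*c[i],z)[:2]-O; r=np.hypot(*p)
            if 55<r<80: print("blob",c[i].round(),"area",s[i,4],"r",r.round(1),"ang",np.degrees(np.arctan2(p[1],p[0])-YAW).round(1))
E
python3 - <<'E'
from h import *
for i in range(3):
    st(); f=vision.grab_frame("wrist")
blobs(f); print(rim(226,53)); cv2.imwrite("pics/w4.png",f["frame"])
E
```

```text
t 12.4 p [ 513.72 -155.84   51.72] yaw 68.89 F [-3.86  1.2   7.77] op 0.616575995986681 j [-0.32  0.6   1.92 -0.    0.62  0.05]
t 12.45 p [ 515.26 -156.4    51.96] yaw 69.14 F [-2.69 -0.5   7.09] op 0.3670345628804741 j [-0.32  0.6   1.92 -0.    0.62  0.05]
t 12.5 p [ 514.86 -156.26   51.91] yaw 68.82 F [-1.43 -0.75  7.71] op 0.35557105558802604 j [-0.32  0.6   1.92 -0.    0.62  0.05]
blob [169.  94.] area 1159 r 68.1 ang 139.1
blob [240. 210.] area 413 r 68.4 ang -170.2
blob [277. 229.] area 388 r 68.4 ang -153.4
[np.float64(514.9603000367151), np.float64(-155.19763227359599), 53]
```

The finger now drives the wheel without slip: it turned 60° in this stroke, leaving 101.5° to go. I'll lift and go back to 120°.

>>> {"op": "servo_tool", "data": {"series": "0 0 -0.08 0 0 0 1;0 0 -0.16 0 0 0 1;0.4796 -0.3614 -0.16 0 0 0.5889 1;0.4796 -0.3614 -0.16 0 0 0.5889 1;0.4796 -0.3614 -0.16 0 0 0.5889 1;0.4796 -0.3614 -0.16 0 0 0.5889 1;0.4796 -0.3614 -0.16 0 0 0.5889 1;0.4796 -0.3614 -0.16 0 0 0.5889 1;0.4796 -0.3614 -0.16 0 0 0.5889 1;0.4796 -0.3614 -0.16 0 0 0.5889 1;0.4796 -0.3614 -0.16 0 0 0.5889 1;0.4796 -0.3614 -0.16 0 0 0.5889 1"}}

```text
t: 14.05
position: [473.7, -11.0, 91.4]
eef_rot: [[0.793, -0.609, 0.001], [-0.609, -0.793, -0.0], [0.001, -0.001, -1.0]]
force: [-0.3, -0.3, 0.8]
opening: 0.4
finger_force: 0.0
```

>>> {"op": "servo_tool", "data": {"series": "0 0 0.08 0 0 0 1;0 0 0.13 0 0 0 1;0 0 0.145 0 0 0 1;0 0 0.15 0 0 0 1;0 0 0.152 0 0 0 1;0 0 0.152 0 0 0 1"}}

```text
t: 14.8
position: [472.7, -10.8, 53.7]
eef_rot: [[0.797, -0.605, -0.0], [-0.605, -0.797, 0.0], [-0.0, 0.0, -1.0]]
force: [-3.6, 1.5, 4.2]
opening: 0.6
finger_force: 2.1
```

```bash
python3 - <<'E'
from h import *
for i in range(3):
    st(); f=vision.grab_frame("wrist")
blobs(f); print(rim(120,53)); cv2.imwrite("pics/w5.png",f["frame"])
E
```

```text
t 14.8 p [472.67 -10.79  53.72] yaw -37.2 F [-3.62  1.49  4.2 ] op 0.5626510589679153 j [-0.05  0.54  2.06  0.    0.54  2.17]
t 14.85 p [472.78 -10.82  53.72] yaw -37.2 F [-3.14  1.79  3.27] op 0.4979796673920035 j [-0.05  0.54  2.06  0.    0.54  2.17]
t 14.9 p [472.85 -10.82  53.68] yaw -37.2 F [-3.23  1.69  2.75] op 0.27066090776191537 j [-0.05  0.54  2.06  0.    0.54  2.17]
blob [159.  27.] area 1029 r 73.9 ang 12.7
blob [480.  93.] area 561 r 68.5 ang -153.4
blob [467. 139.] area 505 r 68.5 ang -170.2
blob [231. 194.] area 1430 r 66.7 ang 77.2
blob [368. 227.] area 1068 r 68.1 ang 137.4
[np.float64(473.82711069042847), np.float64(-10.798449151943416), 53]
```

>>> {"op": "servo_tool", "data": {"series": "0 0 0.002 0 0 0 1;0 0 0.004 0 0 0 1;0 0 0.0055 0 0 0 1;0 0 0.0055 0 0 0 1"}}

```text
t: 15.45
position: [472.8, -10.8, 52.2]
eef_rot: [[0.797, -0.605, -0.0], [-0.605, -0.797, 0.0], [-0.0, 0.0, -1.0]]
force: [-3.9, 2.4, 8.6]
opening: 0.5
finger_force: 3.8
```

```bash
python3 - <<'E'
from h import *
for i in range(4):
    st(); f=vision.grab_frame("wrist")
E
```

```text
t 15.45 p [472.82 -10.8   52.21] yaw -37.2 F [-3.94  2.43  8.62] op 0.5091882458895964 j [-0.05  0.54  2.06  0.    0.54  2.17]
t 15.5 p [472.8  -10.8   52.21] yaw -37.2 F [-4.59  2.38  7.99] op 0.746324438905806 j [-0.05  0.54  2.06  0.    0.54  2.17]
t 15.55 p [472.81 -10.78  52.23] yaw -37.2 F [-4.68  1.34  7.76] op 0.6793570682588497 j [-0.05  0.54  2.06  0.    0.54  2.17]
t 15.6 p [472.82 -10.79  52.24] yaw -37.2 F [-4.17  1.6   7.48] op 0.36784343519161306 j [-0.05  0.54  2.06  0.    0.54  2.17]
```

>>> {"op": "servo_tool", "data": {"series": "0.0021 0.0393 0 0 0 -0.0333 1;0.0082 0.0782 0 0 0 -0.0667 1;0.0184 0.1162 0 0 0 -0.1 1;0.0325 0.1529 0 0 0 -0.1333 1;0.0504 0.188 0 0 0 -0.1667 1;0.0718 0.221 0 0 0 -0.2 1;0.0966 0.2516 0 0 0 -0.2333 1;0.1244 0.2794 0 0 0 -0.2667 1;0.155 0.3042 0 0 0 -0.3 1;0.188 0.3256 0 0 0 -0.3333 1;0.188 0.3256 0 0 0 -0.3333 1"}}

```text
t: 17.02
position: [462.5, -104.9, 52.5]
eef_rot: [[0.922, 0.388, 0.002], [0.388, -0.922, -0.001], [0.002, 0.002, -1.0]]
force: [-1.8, -0.7, 6.9]
opening: 0.4
finger_force: 3.3
```

```bash
python3 - <<'E'
from h import *
for i in range(3):
    st(); f=vision.grab_frame("wrist")
blobs(f); cv2.imwrite("pics/w6.png",f["frame"])
E
```

```text
t 17.02 p [ 462.48 -104.9    52.49] yaw 22.83 F [-1.83 -0.66  6.88] op 0.4326532943729934 j [-0.25  0.54  2.06 -0.    0.54  0.92]
t 17.07 p [ 462.48 -104.82   52.51] yaw 22.79 F [-1.46 -0.02  7.06] op 0.18751663032560886 j [-0.25  0.54  2.06 -0.    0.54  0.93]
t 17.12 p [ 462.46 -104.77   52.52] yaw 22.79 F [-1.7  -0.95  6.7 ] op 0.35484987468917767 j [-0.25  0.54  2.06 -0.    0.54  0.93]
blob [170.  30.] area 1596 r 69.1 ang 71.0
blob [481.  99.] area 534 r 69.2 ang -94.1
blob [466. 144.] area 484 r 68.9 ang -110.7
blob [231. 202.] area 1173 r 67.9 ang 138.5
blob [211. 185.] area 313 r 68.8 ang 128.5
blob [366. 231.] area 1030 r 67.7 ang -163.1
```

>>> {"op": "servo_tool", "data": {"series": "0 0 0.0012 0 0 0 1;0.0021 0.0393 0.0012 0 0 -0.0333 1;0.0082 0.0782 0.0012 0 0 -0.0667 1;0.0184 0.1162 0.0012 0 0 -0.1 1;0.0325 0.1529 0.0012 0 0 -0.1333 1;0.0504 0.188 0.0012 0 0 -0.1667 1;0.0718 0.221 0.0012 0 0 -0.2 1;0.0966 0.2516 0.0012 0 0 -0.2333 1;0.1005 0.256 0.0012 0 0 -0.238 1;0.1005 0.256 0.0012 0 0 -0.238 1"}}

```text
t: 18.42
position: [510.0, -153.9, 52.2]
eef_rot: [[0.412, 0.911, 0.002], [0.911, -0.412, -0.001], [0.0, 0.002, -1.0]]
force: [-2.7, 0.7, 6.4]
opening: 0.4
finger_force: 3.6
```

```bash
python3 - <<'E'
from h import *
for i in range(3):
    st(); f=vision.grab_frame("wrist")
blobs(f); cv2.imwrite("pics/w7.png",f["frame"])
E
```

```text
t 18.43 p [ 510.04 -153.89   52.2 ] yaw 65.64 F [-2.67  0.72  6.36] op 0.3533381558831251 j [-0.32  0.59  1.93 -0.    0.62  0.11]
t 18.48 p [ 510.05 -153.88   52.24] yaw 65.64 F [-2.29 -0.35  7.49] op 0.3579320680140545 j [-0.32  0.59  1.93 -0.    0.62  0.11]
t 18.52 p [ 510.09 -153.9    52.28] yaw 65.64 F [-1.34  0.63  7.46] op 0.6102364420260473 j [-0.32  0.59  1.93 -0.    0.62  0.11]
blob [467. 146.] area 503 r 69.7 ang -68.4
blob [225. 197.] area 1782 r 67.5 ang -181.3
blob [366. 231.] area 1026 r 68.1 ang -120.2
```

View pics/w7.png

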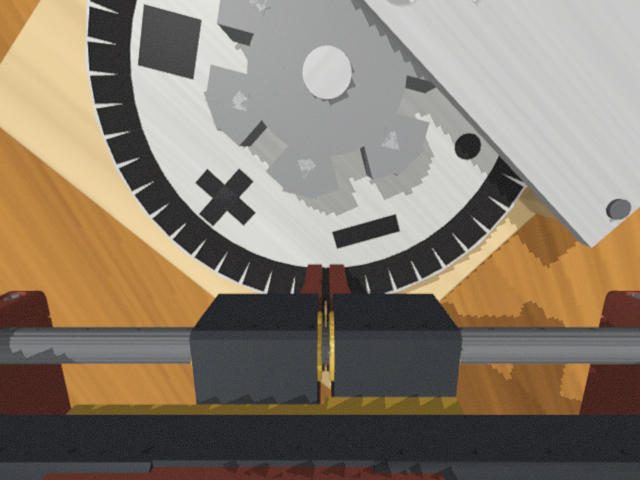

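The cross now stands at 180° and the bar at -120°, so the triangle should be within about 1° of centre in the window. I'll lift and check from above.

>>> {"op": "servo_tool", "data": {"series": "0 0 -0.04 0 0 0 1;0 0 -0.2 0 0 0 1;0.1 0 -0.4 0 0 0 0.5;0.1 0 -0.4 0 0 0 0.5;0.1 0 -0.4 0 0 0 0.5"}}

```text
t: 19.2
position: [519.5, -130.7, 151.7]
eef_rot: [[0.412, 0.911, 0.001], [0.911, -0.412, -0.0], [-0.0, 0.001, -1.0]]
force: [-0.9, -0.3, -0.6]
opening: 27.0
finger_force: 0.0
```

```bash
python3 - <<'E'
from h import *
st(); f=vision.grab_frame("wrist"); cv2.imwrite("pics/w8.png",f["frame"]); blobs(f)
fl=240/np.tan(np.radians(f["vfov"])/2);P=np.array(f["pose"])
def proj(p):
    c=P[:3,:3].T@(np.array(p)-P[:3,3]); return (c[:2]/c[2]*fl+[f["cx"],f["cy"]]).round(1)
print("hole",proj([*S(37,0),63]),"win",proj([*S(69,0),63]),"tri",proj([*S(69,0),33]),"hub",proj([*O,55]))
E
```

```text
t 19.2 p [ 519.47 -130.7   151.72] yaw 65.66 F [-0.89 -0.32 -0.58] op 27.049756668188934 j [-0.27  0.42  1.89 -0.    0.82  0.16]
blob [395.  71.] area 679 r 70.2 ang -0.7
blob [235. 121.] area 1000 r 68.7 ang 117.9
blob [265. 211.] area 606 r 67.7 ang -181.4
blob [351. 232.] area 359 r 68.3 ang -120.3
hole [366.1 101.7] win [402.5  61.1] tri [393.   71.6] hub [326.4 145.9]
```

View pics/w8.png

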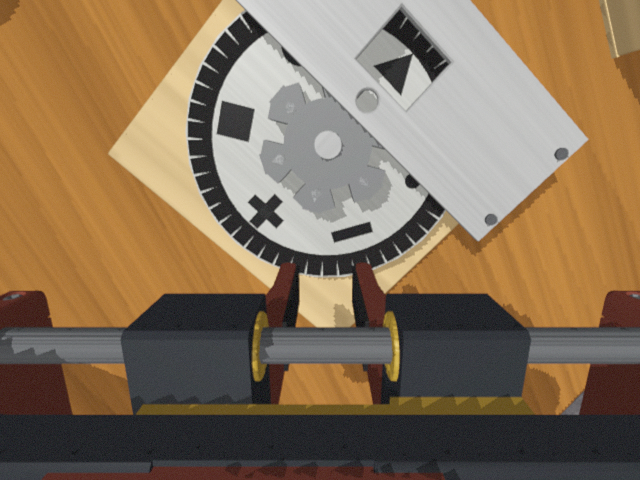

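The triangle shows centred in the window at (397,72) and the hole is at (367,100). Next I'll go to the pin with the same yaw, so that camera bias cancels.

>>> {"op": "servo_tool", "data": {"series": "0.974 -0.667 0 0 0 0 0.5;0.974 -0.667 0 0 0 0 0.5;0.974 -0.667 0 0 0 0 0.5;0.974 -0.667 0 0 0 0 0.5;0.974 -0.667 0 0 0 0 0.5;0.974 -0.667 0 0 0 0 0.5;0.974 -0.667 0 0 0 0 0.5;0.974 -0.667 0 0 0 0 0.5"}}

```text
t: 20.25
position: [468.0, 158.7, 151.2]
eef_rot: [[0.414, 0.91, -0.001], [0.91, -0.414, -0.0], [-0.001, -0.001, -1.0]]
force: [0.1, -0.1, 0.3]
opening: 43.9
finger_force: 0.0
```

```bash
cat >> h.py <<'E'
def proj(f,p):
    fl=240/np.tan(np.radians(f["vfov"])/2);P=np.array(f["pose"])
    c=P[:3,:3].T@(np.array(p)-P[:3,3]); return (c[:2]/c[2]*fl+[f["cx"],f["cy"]]).round(1)
E
python3 - <<'E'
from h import *
s=st(); f=vision.grab_frame("wrist"); cv2.imwrite("pics/w9.png",f["frame"])
R=np.array(s["eef_rot"]); print("tip",proj(f,s["position"]+R@[0,0,22]),proj(f,s["position"]+R@[-10,0,22]),proj(f,s["position"]+R@[10,0,22]))
C=cloud(f)
for q in("pin","pin_rest"):
    for m in masks_of(q,"wrist")[:2]: 
        X=C[m["pixels"]&(f["range_z"]>0)]; print(q,m["score"],m["position"],np.percentile(X,[2,50,98],axis=0).round(1).tolist())
X=C[(C[...,2]>60)&(C[...,2]<72)&(np.hypot(C[...,0]-495,C[...,1]-219)<30)]; print("grip top",len(X),X.mean(0))
E
```

```text
t 20.25 p [468.03 158.65 151.21] yaw 65.53 F [ 0.08 -0.11  0.34] op 43.86412040203215 j [ 0.3   0.37  1.98 -0.    0.79  0.73]
tip [325.5 285.5] [325.5 303.3] [325.5 267.1]
pin 0.67 [328.0, 143.1] [[489.9, 214.1, 33.2], [499.1, 223.4, 65.7], [507.3, 232.9, 67.1]]
pin 0.58 [510.8, 289.0] [[406.7, -18.2, 3.3], [590.7, 66.2, 39.2], [629.1, 93.8, 64.6]]
pin_rest 0.65 [324.4, 128.2] [[464.4, 188.6, 28.5], [500.1, 225.1, 29.9], [534.1, 258.5, 31.4]]
pin_rest 0.15 [179.5, 225.8] [[310.4, 144.5, -0.4], [367.6, 192.4, 22.6], [396.5, 219.9, 24.9]]
grip top 548 [499.32518802 223.52457334  65.91110629]
```

View pics/w9.png

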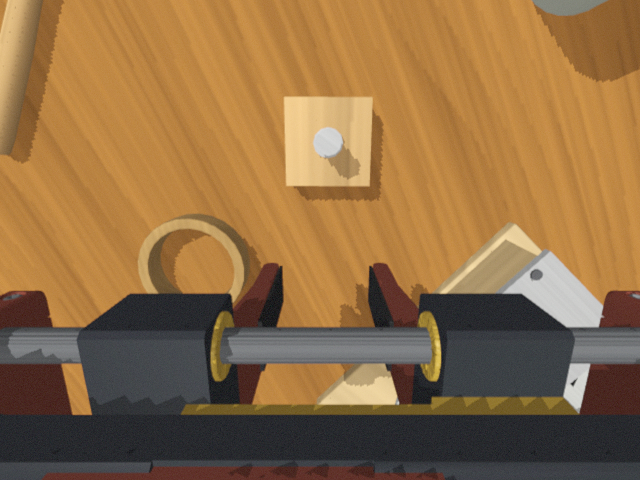

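The pin's grip top is at (328,142), which is world (499.5, 223.7). The jaw midline in the picture matches its projection, so the y bias is nil.

>>> {"op": "servo_tool", "data": {"series": "0.289 0.0066 0 0 0 0 0.5;0.289 0.0066 0.02 0 0 0 0.5;0.289 0.0066 0.2 0 0 0 0.5;0.289 0.0066 0.33 0 0 0 0.5;0.289 0.0066 0.365 0 0 0 0.5;0.289 0.0066 0.365 0 0 0 0.5;0.289 0.0066 0.365 0 0 0 1;0.289 0.0066 0.365 0 0 0 1;0.289 0.0066 0.365 0 0 0 1;0.289 0.0066 0.365 0 0 0 1"}}

```text
t: 21.65
position: [499.8, 225.3, 61.2]
eef_rot: [[0.413, 0.911, 0.001], [0.911, -0.413, 0.0], [0.001, 0.001, -1.0]]
force: [-0.8, -0.5, 6.4]
opening: 16.1
finger_force: 30.0
```

```bash
python3 - <<'E'
from h import *
s=st(); print(s["finger_force"])
E
```

```text
t 21.65 p [499.82 225.28  61.21] yaw 65.64 F [-0.78 -0.51  6.39] op 16.105562829002324 j [ 0.4   0.59  1.9  -0.    0.66  0.83]
30.00134289264679
```

>>> {"op": "servo_tool", "data": {"series": "0 0 -0.02 0 0 0 1;0 0 -0.1 0 0 0 1;0 0 -0.3 0 0 0 1;0 0 -0.4 0 0 0 1;0 0 -0.4 0 0 0 1"}}

```text
t: 22.28
position: [500.4, 225.6, 162.3]
eef_rot: [[0.412, 0.911, 0.004], [0.911, -0.413, 0.002], [0.003, 0.003, -1.0]]
force: [1.1, 0.4, -1.1]
opening: 16.4
finger_force: 30.0
```

```bash
python3 - <<'E'
from h import *
s=st(); f=vision.grab_frame("side"); 
p=proj(f,s["position"]-np.array([0,0,20])).astype(int); print(p)
a=f["frame"][p[1]-70:p[1]+70,p[0]-90:p[0]+90]
w=vision.grab_frame("wrist")["frame"]
cv2.imwrite("pics/s1.png",np.hstack([cv2.resize(a,(540,420),interpolation=cv2.INTER_CUBIC),cv2.resize(w[200:340,270:356],(258,420))]))
E
```

```text
t 22.27 p [500.42 225.61 162.3 ] yaw 65.64 F [ 1.12  0.36 -1.08] op 16.362955888870555 j [0.4  0.42 1.86 0.   0.85 0.83]
[241 183]
```

View pics/s1.png

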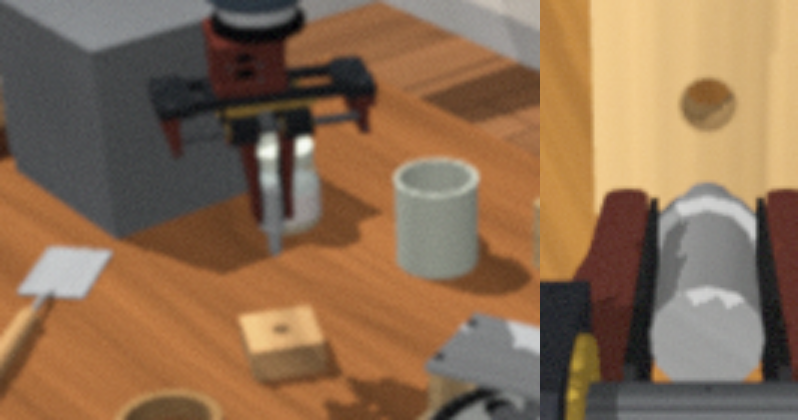

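>>> {"op": "servo_tool", "data": {"series": "-0.558 0.382 0 0 0 0 1;-0.558 0.382 0 0 0 0 1;-0.558 0.382 0 0 0 0 1;-0.558 0.382 0 0 0 0 1"}}

```text
t: 22.88
position: [528.1, 56.1, 158.7]
eef_rot: [[0.416, 0.909, -0.003], [0.909, -0.416, -0.0], [-0.002, -0.003, -1.0]]
force: [-0.7, 0.6, -0.8]
opening: 16.1
finger_force: 30.0
```

>>> {"op": "servo_tool", "data": {"series": "-0.558 0.382 0 0 0 0 1;-0.558 0.382 0 0 0 0 1;-0.558 0.382 0 0 0 0 1;-0.558 0.382 0.04 0 0 0 1;-0.558 0.382 0.04 0 0 0 1;-0.558 0.382 0.04 0 0 0 1"}}

```text
t: 23.62
position: [557.7, -106.2, 149.9]
eef_rot: [[0.411, 0.912, -0.002], [0.912, -0.411, 0.001], [-0.0, -0.002, -1.0]]
force: [0.2, 0.2, -1.1]
opening: 16.2
finger_force: 30.0
```

```bash
python3 - <<'E'
from h import *
s=st(); f=vision.grab_frame("wrist"); cv2.imwrite("pics/w10.png",f["frame"])
s=st(); R=np.array(s["eef_rot"]); print(R.round(4).tolist()); print("hole pred",proj(f,[584.1,-52.8,63]))
np.save("pose.npy",f["pose"])
cv2.imwrite("pics/w10c.png",np.hstack([cv2.resize(f["frame"][60:200,270:390],(480,560),interpolation=cv2.INTER_CUBIC),cv2.resize(f["frame"][220:360,290:360],(280,560),interpolation=cv2.INTER_CUBIC)]))
blobs(f)
E
```

```text
t 23.62 p [ 557.75 -106.17  149.88] yaw 65.74 F [ 0.17  0.17 -1.07] op 16.237088928919675 j [-0.21  0.47  1.82  0.    0.85  0.21]
t 23.68 p [ 558.01 -106.28  150.24] yaw 65.74 F [ 0.33  0.25 -0.62] op 16.456955757833878 j [-0.21  0.47  1.82  0.    0.85  0.21]
[[0.4109, 0.9117, -0.0008], [0.9117, -0.4109, 0.0003], [-0.0, -0.0009, -1.0]]
hole pred [328.9 162. ]
blob [359. 128.] area 603 r 70.2 ang -0.8
blob [205. 174.] area 929 r 68.7 ang 117.9
blob [236. 258.] area 553 r 67.9 ang -181.4
```

View pics/w10c.png

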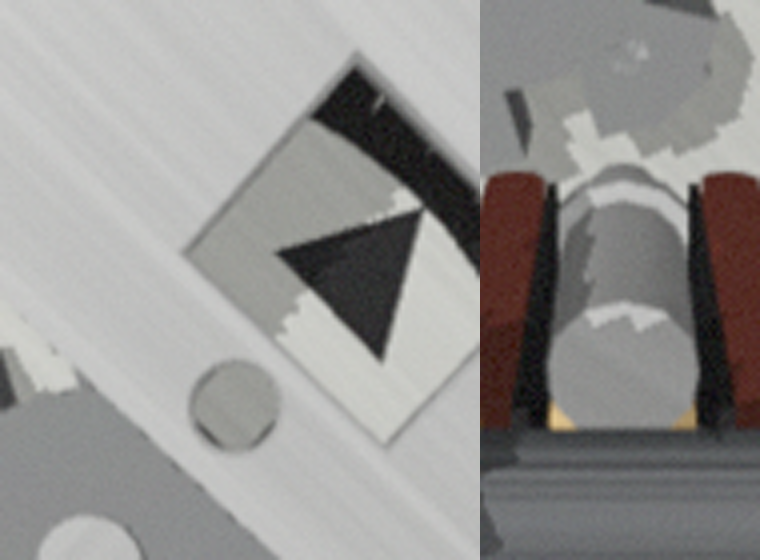

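```bash
python3 - <<'E'
from h import *
f=vision.grab_frame("wrist"); s=st(); R=np.array(s["eef_rot"]); t=np.array(s["position"])
p=px2w(f,325.5,313,t[2]+4.8); q=R.T@(p-t); print("grip top in tool",q)
h=px2w(f,329,161.3,63); print("hole",h)
for x in (-3,-1.5,0): print(x,"top",proj(f,t+R@[x,0,-4.8]),"flange front",proj(f,t+R@[x+11,0,27.2]),"nose? shank front",proj(f,t+R@[x+5.5,0,51]))
print("shift needed (tool,mm) w pin at x=-1.5:", R.T@(h-t)-[-1.5,0,0])
E
```

```text
t 23.73 p [ 558.2  -106.49  150.48] yaw 65.73 F [ 0.66 -0.7  -1.15] op 16.47338966327285 j [-0.21  0.47  1.82  0.    0.85  0.21]
grip top in tool [-1.34690237 -0.25324053 -4.79996167]
hole [584.69152841 -52.61773003  63.        ]
-3 top [326.1 316.4] flange front [326.  267.6] nose? shank front [325.9 262.6]
-1.5 top [326.1 313.3] flange front [326.  264.9] nose? shank front [325.9 260.2]
0 top [326.1 310.2] flange front [326.  262.2] nose? shank front [325.9 257.8]
shift needed (tool,mm) w pin at x=-1.5: [61.49548842  2.03644631 87.48029747]
```

The hole shows at full-frame (329,161) and the pin is upright in the jaws, 1.4 mm behind the TCP. I'll move above the hole.

>>> {"op": "servo_tool", "data": {"series": "0.246 0.0084 0 0 0 0 1;0.246 0.0084 0.04 0 0 0 1;0.246 0.0084 0.08 0 0 0 1;0.246 0.0084 0.096 0 0 0 1;0.246 0.0084 0.096 0 0 0 1;0.246 0.0084 0.096 0 0 0 1;0.246 0.0084 0.096 0 0 0 1"}}

```text
t: 24.6
position: [585.7, -53.0, 126.8]
eef_rot: [[0.413, 0.911, 0.001], [0.911, -0.413, -0.0], [0.0, 0.001, -1.0]]
force: [-0.1, 0.7, -2.3]
opening: 16.1
finger_force: 30.0
```

```bash
python3 - <<'E'
from h import *
s=st();f=vision.grab_frame("wrist");s=st(); R=np.array(s["eef_rot"]); t=np.array(s["position"])
print("pin-axis err to hole (tool mm)",R.T@(np.array([584.5,-52.5,63])-(t+R@[-1.4,-.1,59.2])), R[:,2])
E
```

```text
t 24.6 p [585.69 -53.05 126.84] yaw 65.6 F [-0.08  0.65 -2.27] op 16.107850664950362 j [-0.11  0.53  1.79 -0.    0.83  0.32]
t 24.65 p [585.67 -52.95 126.79] yaw 65.61 F [-0.63 -0.04 -0.78] op 16.402900448384916 j [-0.11  0.53  1.79 -0.    0.83  0.32]
pin-axis err to hole (tool mm) [ 1.32153043 -1.18230337  4.59340594] [ 4.87686574e-04 -8.47893858e-05 -9.99999877e-01]
```

>>> {"op": "servo_tool", "data": {"series": "0.0053 -0.0047 0 0 0 0 1;0.0053 -0.0047 0 0 0 0 1;0.0053 -0.0047 0.01 0 0 0 1;0.0053 -0.0047 0.02 0 0 0 1;0.0053 -0.0047 0.03 0 0 0 1;0.0053 -0.0047 0.04 0 0 0 1;0.0053 -0.0047 0.05 0 0 0 1;0.0053 -0.0047 0.06 0 0 0 1;0.0053 -0.0047 0.06 0 0 0 1"}}

```text
t: 25.78
position: [584.9, -51.0, 111.3]
eef_rot: [[0.413, 0.911, -0.0], [0.911, -0.413, 0.0], [-0.0, -0.0, -1.0]]
force: [-0.1, 0.3, -1.4]
opening: 16.6
finger_force: 30.0
```

```bash
python3 - <<'E'
from h import *
s=st();f=vision.grab_frame("wrist");s=st(); R=np.array(s["eef_rot"]); t=np.array(s["position"])
print("err",R.T@(np.array([584.5,-52.5,63])-(t+R@[-1.4,-.1,59.2])),"Ftool",R.T@s["force"])
E
```

```text
t 25.77 p [584.86 -50.98 111.26] yaw 65.63 F [-0.07  0.34 -1.43] op 16.56046318902488 j [-0.11  0.55  1.79 -0.    0.8   0.32]
t 25.82 p [584.98 -50.98 111.4 ] yaw 65.63 F [0.93 0.34 0.35] op 16.412618594323728 j [-0.11  0.55  1.79 -0.    0.8   0.32]
err [ -0.17783841   0.2954638  -10.8009078 ] Ftool [ 0.69373211  0.70474815 -0.35420601]
```

>>> {"op": "servo_tool", "data": {"series": "0 0 0.01 0 0 0 1;0 0 0.02 0 0 0 1;0 0 0.03 0 0 0 1;0 0 0.04 0 0 0 1;0 0 0.05 0 0 0 1;0 0 0.06 0 0 0 1;0 0 0.06 0 0 0 1"}}

```text
t: 26.7
position: [584.9, -51.0, 96.3]
eef_rot: [[0.413, 0.911, -0.0], [0.911, -0.413, 0.0], [-0.0, -0.0, -1.0]]
force: [0.8, 0.4, -0.6]
opening: 17.0
finger_force: 30.0
```

```bash
python3 - <<'E'
from h import *
s=st();f=vision.grab_frame("wrist");s=st(); R=np.array(s["eef_rot"]); t=np.array(s["position"])
print("err",R.T@(np.array([584.5,-52.5,63])-(t+R@[-1.4,-.1,59.2])),"Ftool",R.T@s["force"])
E
```

```text
t 26.7 p [584.86 -50.98  96.25] yaw 65.64 F [ 0.78  0.36 -0.63] op 16.979985859423618 j [-0.11  0.57  1.8  -0.    0.77  0.32]
t 26.75 p [584.96 -50.98  96.39] yaw 65.63 F [-0.66  0.05 -0.62] op 16.05328473320353 j [-0.11  0.57  1.8  -0.    0.77  0.32]
err [ -0.17031534   0.31935844 -25.8068075 ] Ftool [-0.22750987 -0.62448169  0.62004619]
```

Depth is 25.8 mm with no force. I'll ease it down the last 2 mm or so until the flange meets the cover, then release.

>>> {"op": "servo_tool", "data": {"series": "0 0 0.003 0 0 0 1;0 0 0.006 0 0 0 1;0 0 0.0085 0 0 0 1;0 0 0.0085 0 0 0 1"}}

```text
t: 27.25
position: [585.0, -51.0, 94.3]
eef_rot: [[0.413, 0.911, -0.0], [0.911, -0.413, -0.0], [-0.0, -0.0, -1.0]]
force: [0.4, 0.1, -0.8]
opening: 16.4
finger_force: 30.0
```

>>> {"op": "servo_tool", "data": {"series": "0 0 0.001 0 0 0 1;0 0 0.002 0 0 0 1;0 0 0.003 0 0 0 1;0 0 0.003 0 0 0 1"}}

```text
t: 27.75
position: [585.1, -51.0, 94.2]
eef_rot: [[0.413, 0.911, 0.0], [0.911, -0.413, -0.0], [0.0, 0.0, -1.0]]
force: [-2.5, 0.6, 6.7]
opening: 16.3
finger_force: 30.0
```

The flange is on the cover, reading 6.7 N. I'll release and lift straight up.

>>> {"op": "servo_tool", "data": {"series": "0 0 0 0 0 0 0.7;0 0 0 0 0 0 0.5;0 0 0 0 0 0 0.5;0 0 0 0 0 0 0.5;0 0 -0.1 0 0 0 0.5;0 0 -0.2 0 0 0 0.5;-0.24 0 -0.3 0 0 0 0.5;-0.24 0 -0.3 0 0 0 0.5;-0.24 0 -0.3 0 0 0 0.5;-0.24 0 -0.3 0 0 0 0.5"}}

```text
t: 29.0
position: [560.2, -104.8, 167.9]
eef_rot: [[0.412, 0.911, -0.001], [0.911, -0.412, 0.0], [-0.0, -0.001, -1.0]]
force: [-0.7, 1.2, -0.6]
opening: 43.5
finger_force: 0.0
```

```bash
python3 - <<'E'
from h import *
s=st(); f=vision.grab_frame("wrist"); blobs(f); C=cloud(f)
m=(np.hypot(C[...,0]-584.5,C[...,1]+52.5)<20)&(f["range_z"]>0)
X=C[m]; T=X[X[:,2]>90]; print("pin top z",np.median(T[:,2]),T.mean(0),"expect",99)
cv2.imwrite("pics/w11.png",cv2.resize(f["frame"][40:260,200:440],None,fx=2.5,fy=2.5))
E
```

```text
t 29.0 p [ 560.23 -104.82  167.9 ] yaw 65.67 F [-0.69  1.22 -0.57] op 43.534729609410846 j [-0.21  0.44  1.81  0.    0.89  0.22]
blob [355. 132.] area 510 r 70.3 ang -0.7
blob [211. 175.] area 791 r 68.6 ang 117.9
blob [240. 254.] area 478 r 67.7 ang -181.3
blob [319. 272.] area 282 r 68.3 ang -120.2
pin top z 98.87845647243432 [584.29990467 -52.63226758  98.8601045 ] expect 99
```

View pics/w11.png

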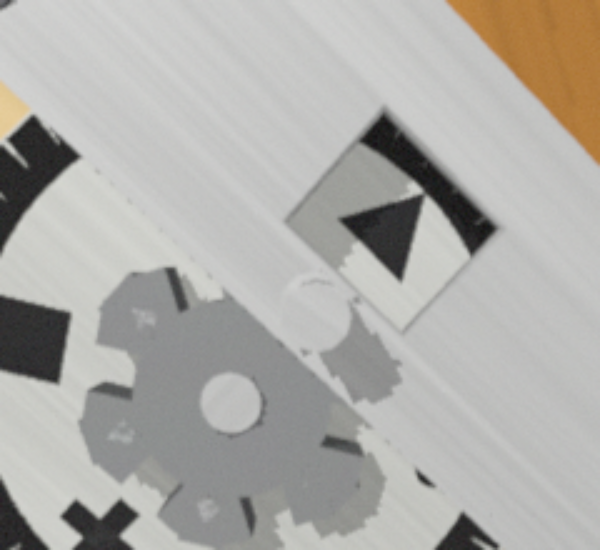

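The pin stands upright in the hole with its top at 98.9 mm (99 expected), seen at crop pixel (315,312). The triangle is centred in the window at (388,235).

```bash
python3 -c "
from bench import manip
print(manip.finish_job())"
```

```text
the job is handed in; nothing more can be done
None
```

I turned the wheel until the triangle showed centred in the window (within about 1.5°), put the lock pin fully home in the cover's hole, released it and handed the job in at about 29 s; the hand-in call returned no verdict.

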